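Clamp a carved panel with a hammer-head stud

TASK

Take the steel stud from its wooden rest, drop its head lengthwise into the slot of the clamping board and slide it along, kept upright, until it has pushed the round carved panel firmly, but without bruising it, against the end stop; then turn it a quarter turn clockwise (seen from above) so that its head locks under the slot, and let go. Leave the stud standing locked with the panel held snugly, and leave the other things on the bench alone.

Things in the scene. Friction and masses are not known exactly. Their poses are not given: they have to be found in the camera images.
- stud: Loose upright steel stud, 250 g, 75 mm tall. Origin: underside of its head, z up the stud. Bar-shaped head 24 (x) by 10 mm (y), z 0 to 8; neck 10 mm diameter; collar 40 mm diameter, z 17 to 35; neck 10 mm diameter; handle bar 40 (x) by 12 mm (y), z 55 to 75, parallel to the head, so it shows how the head is turned. Either way round is the same.
- stud_handle (a point): Centre of the stud's handle bar, 65 mm above the stud's origin; same axes as the stud (x along the bar, grip across y). Fingertips have 20 mm of free neck below the bar, above the collar.
- rest: Fixed dark wooden block 70 (x) x 60 (y) x 24 mm on the bench, origin at the centre of its underside, with a 28 (x) x 14 mm (y) hole in which the stud's head hangs at the start; the collar sits on its top. The stud lifts straight out. Pressing the stud on it with over 45 N would damage it.
- board: Fixed plywood clamping board 330 (x) x 210 (y) x 24 mm on the bench, origin at the centre of its underside. The slot runs along its x at y = 0. The panel lies on it at the +x end, between side battens 12 mm high (inner faces y = +-76.5 mm, x -20 to 120 mm), before a low dark steel end stop. Over 45 N from the stud, or leaning it by over 0.1 rad in the slot, damages it.
- slot_entry (a point): Point in the slot's middle line on the board's top, at board x = -120 mm, always free to insert the stud (also 15 mm either way); board axes, slot along x. Slot 12.5 mm wide, edges bevelled at 45 degrees to 18.5 mm at the top, from 30 mm behind to 115 mm ahead of this point. Inserted, the collar sits on the board's top, the stud's origin 17 mm below this point.
- slot_end (a point): Point on the board's top at the slot's +x end, 115 mm from slot_entry. The end stop's setting is not reported: with the panel home against it, the stud's axis is 23 to 67 mm before this point. Find it by feel: the force rises from about 2 N (sliding the panel) past 5 N and the stud stops.
- slot_middle (a point): Point on the board's top at the slot's middle, 72.5 mm from slot_end. A pocket under the slot moves with the end stop: the head can turn, clockwise from above only, only when the stud has pushed the panel home (to about 2 mm). Turned a quarter it meets a stop, lies across the slot, and can be neither lifted nor slid. If it will not turn it is not home.
- panel: Loose round carved hardwood panel, 150 mm diameter, 16 mm thick, about 350 g, lying flat on the board, origin at the centre of its underside. At the start it is 3 to 17 mm short of the end stop. The stud's collar pushes on its rim; more than 20 N from the stud bruises the rim.
- unit: Bystander: white control box 90 x 130 x 63 mm, origin at the centre of its underside.
- chisel: Bystander: wood chisel about 230 mm long lying along its x, wooden handle towards -x, origin on the underside at the front of the handle.
- tin: Bystander: amber jar 60 mm diameter, 70 mm tall, origin at the centre of its underside.
Things that resemble listed ones, but are neither listed nor needed, are in the scene too. What is shaped like the panel but blue or purple is not meant.

How it is judged:
By the outcome, as a careful person would: the job done as asked, in the order asked, and still so for the second after the job is handed in, with the robot touching nothing.
It also fails if it takes over 58 s, if anything falls off the work surface, if the arm or the gripper's body presses on something with over 40 N, if the wrist force passes 120 N, or if a joint passes its speed limit or range.

ROBOT

A 6-joint arm with a two-finger parallel gripper is mounted at the origin on the work surface. World frame = base frame: x ahead of the robot, y to its left, z up, the work surface at z = 0. Lengths are in m, angles in rad, forces in N, time in s.
With the tool pointing down it reaches from about 0.375 to 0.975 m from the base axis. Payload 3.8 kg.
Tool frame: the origin (TCP) lies on the mounting face of the last link; the fingertips stand 173 mm ahead of it and the grasp point (between the pads) lies 155 mm ahead of it; z points along the fingers, y is the direction in which the jaws open and shut (so a half turn about z gives the same grasp; the last joint's range is limited). The gripper opens to 85 mm and grips with 20 to 120 N. Pads are 22 mm wide; open, the fingers measure 114 mm over their backs; the gripper's body (76 mm by 85 mm) begins 54 mm behind the grasp point. The pads swing forward as they close: fully open they stand 13 mm farther back than shut.
Start: joints at [1.215, 0.264, 1.604, -0, 1.274, -0.037], TCP at [0.212, 0.641, 0.405] pointing down, gripper open.
Joint ranges: [-2.63, 2.63], [-0.94, 2.18], [0.31, 2.57], [-1.31, 4.45], [0, 2.66], [-2.55, 2.55]. Speed limits (rad/s): [2.57, 2.57, 3.14, 3.14, 3.14, 3.14].

INTERFACE

Orientations are given as a rotation vector (axis times angle).
In Python, from workcell import bot gives the robot as it stands.
- The arm moves only by the shell command python3 -m jog 'ROWS' [FORCE]. ROWS is JSON, a list that holds one entry, the list of rows, each a list of 7 numbers: the closure, from 0 (fully open) to 1 (shut), then the shift along the tool's x, y, z in cm, then the turn, a rotation vector about the tool's x, y, z in rad. A call has 1 to 12 rows; each row is the pose to reach, as a shift and turn from the pose commanded when the call began, along the tool's axes at that moment; what a row does not reach only later rows make up. A row lasts 1/8 s, in which the tool goes at most 62.5 mm and 10.7 degrees, less where a joint would pass 70% of its speed; a pose out of reach is approached as far as the arm can. A call with a gripper value outside its range is refused whole. The fingers move at their own pace and stop on an object; FORCE is the grip in N (left out, the last holds). Time passes only in rows, so rows that repeat a pose let the fingers close. It gives the time, the measured TCP pose, the force and the opening at its end, in the units of the state.
- bot.read_state(): the state, without advancing time (a new reading comes with each control period).
- bot.read_camera(name): name is "scene" or "top" or "wrist"; returns the picture (480x640x3 uint8, red, green, blue); there is no depth.
- bot.camera_model(name): a dict with "intrinsics" (3x3 intrinsics, pixels), "rvec" (rotation vector, rad) and "tvec" (3), from world to camera coordinates, as OpenCV has them. Camera axes: x right, y down, z forward; pixel columns grow to the right and rows downward; lengths in m; the calibration is good to about 2 mm. A picture is of the moment at which its call begins: read the wrist's pose just before it. camera_model takes no time and is no camera call; for the wrist camera it gives the pose at the moment of the call.
- bot.finish_job(): hands the job in, once; it reports no verdict.
The state is a dict: "time": time; "q": joint angles; "joint_vel": joint speeds; "joint_torque": joint torques, N m; "tool_pos": TCP position; "tcp_rot": TCP orientation; "wrist_force": force on the tool from outside, world axes, zero at the start; "torque": the same for the moment, N m; "width": opening from 0.0 (shut) to 1.0 (fully open).
Only numpy, scipy, OpenCV 4.12 (cv2) and the standard library are available. Lean on these libraries where they do the work, as an engineer would, in place of code of your own. Each camera call takes 0.05 s, during which the arm holds its last target.

## Working session

There is one attempt and no reset: what is moved stays moved. The work goes in short steps, Python scripts to look and compute and a shell command to move; the robot and the scene stay as the last step left them, time stands still between calls to the robot, and variables do not carry over. Pictures are saved under pics/ and viewed, and the job is handed in when it is done.

```bash
ls; mkdir -p pics
python3 - <<'E'
from workcell import bot
import cv2
print(bot.read_state())
for n in ("scene","top","wrist"):
    im=bot.read_camera(n); cv2.imwrite(f"pics/{n}0.png",im[:,:,::-1]); m=bot.camera_model(n); print(n,m)
E
```

```text
pics
{'time': 0.0, 'q': array([ 1.21508196e+00,  2.64746766e-01,  1.60539096e+00,  4.38359569e-06,
        1.27367565e+00, -3.69205324e-02]), 'joint_vel': array([-2.35586706e-04, -3.58265455e-04,  1.18700307e-04,  1.30206836e-03,
        5.03959623e-05, -7.21071404e-04]), 'joint_torque': array([-2.46865122e-03, -5.15115023e+01, -3.67315435e+01, -1.17777839e-05,
        1.26540047e-02,  2.24626611e-06]), 'tool_pos': array([0.21145301, 0.64066009, 0.40335673]), 'tcp_rot': array([-0.49857467, -3.10133337,  0.00341953]), 'wrist_force': array([-0.00488898,  0.8563072 , -0.29363564]), 'torque': array([-0.03832166,  0.04003646, -0.03024636]), 'width': 0.998953218895413}
scene {'intrinsics': array([[541.6372923 ,   0.        , 313.65679932],
       [  0.        , 541.6372923 , 239.57759637],
       [  0.        ,   0.        ,   1.        ]]), 'rvec': array([ 1.11529653,  2.15308355, -1.17075066]), 'tvec': array([ 0.33231356, -0.21675108,  1.64130171])}
top {'intrinsics': array([[469.9254801 ,   0.        , 318.25388633],
       [  0.        , 469.9254801 , 251.65330776],
       [  0.        ,   0.        ,   1.        ]]), 'rvec': array([ 2.0419154 , -2.16949116,  0.23522609]), 'tvec': array([0.06479731, 0.61171282, 0.93926124])}
wrist {'intrinsics': array([[337.73558269,   0.        , 321.58823614],
       [  0.        , 337.73558269, 237.27659738],
       [  0.        ,   0.        ,   1.        ]]), 'rvec': array([-2.34815065, -1.69909178, -0.24349458]), 'tvec': array([-0.67421276, -0.03638593,  0.37919967])}
```

View pics/scene0.png

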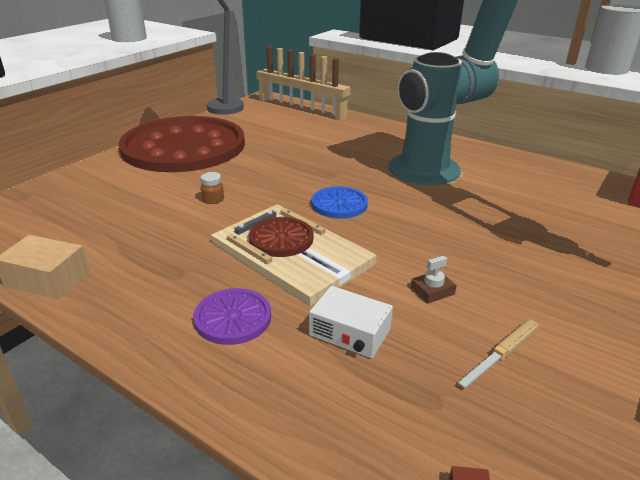

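View pics/top0.png

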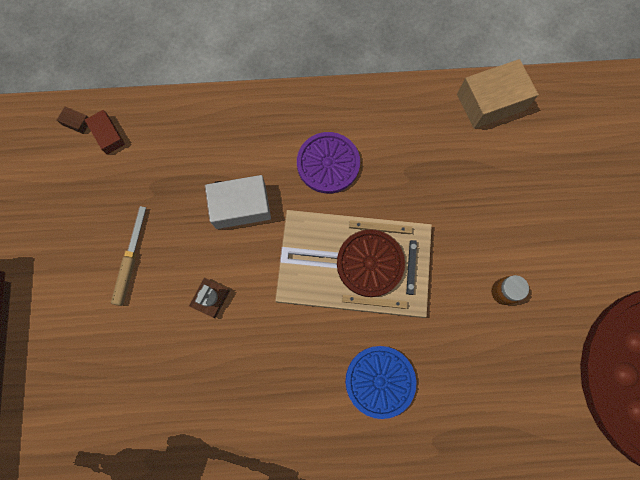

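View pics/wrist0.png

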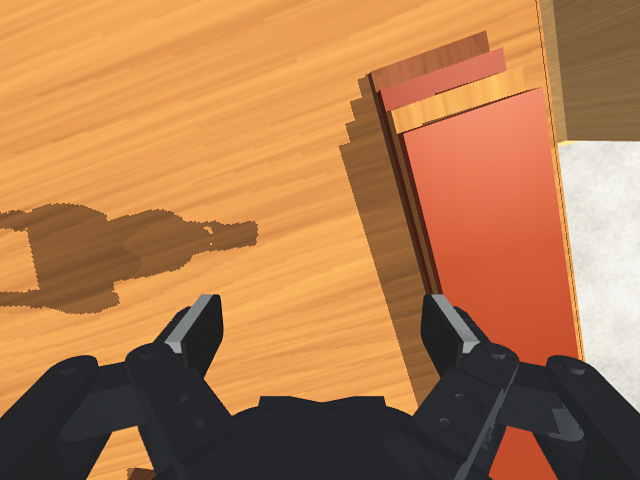

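Scene and top views show the board, with the brown panel at top (371,263). The other discs are blue (381,382), purple (329,162) and a large red dish at the right edge. The stud stands in a dark block at (210,296). The block pair at (72,119)/(105,131) resembles the rest but holds no stud. I'll check with enlarged crops.

```bash
cat > h.py <<'E'
import numpy as np, cv2
from workcell import bot
from scipy.spatial.transform import Rotation as R
def px2w(name,uv,z,m=None):
    m=m or bot.camera_model(name)
    K=m["intrinsics"];Rm=R.from_rotvec(m["rvec"]).as_matrix();t=m["tvec"]
    c=-Rm.T@t
    d=Rm.T@np.linalg.solve(K,np.array([uv[0],uv[1],1.]))
    return c+d*(z-c[2])/d[2]
def w2px(name,p,m=None):
    m=m or bot.camera_model(name)
    return cv2.projectPoints(np.array(p,float).reshape(-1,3),m["rvec"],m["tvec"],m["intrinsics"],None)[0].reshape(-1,2)
E
python3 - <<'E'
import cv2
im=cv2.imread("pics/top0.png")
a=cv2.resize(im[265:325,170:250],(800,600),interpolation=cv2.INTER_CUBIC)
b=cv2.resize(im[203:323,270:440],(800,565),interpolation=cv2.INTER_CUBIC)
cv2.imwrite("pics/ca.png",a);cv2.imwrite("pics/cb.png",b)
s=cv2.imread("pics/scene0.png")
cv2.imwrite("pics/cc.png",cv2.resize(s[240:310,390:480],(800,622)[:2] if 0 else (770,600),interpolation=cv2.INTER_CUBIC))
E
```

```text
(no output)
```

View pics/ca.png

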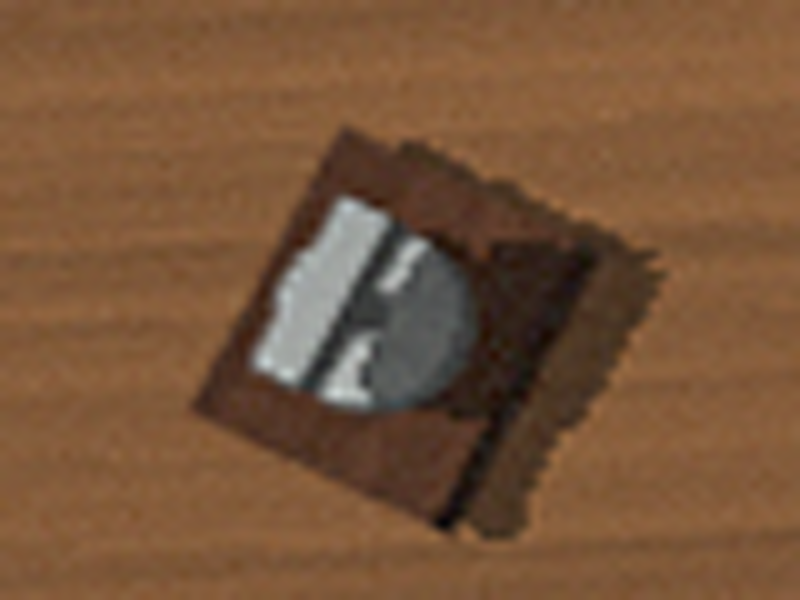

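View pics/cb.png

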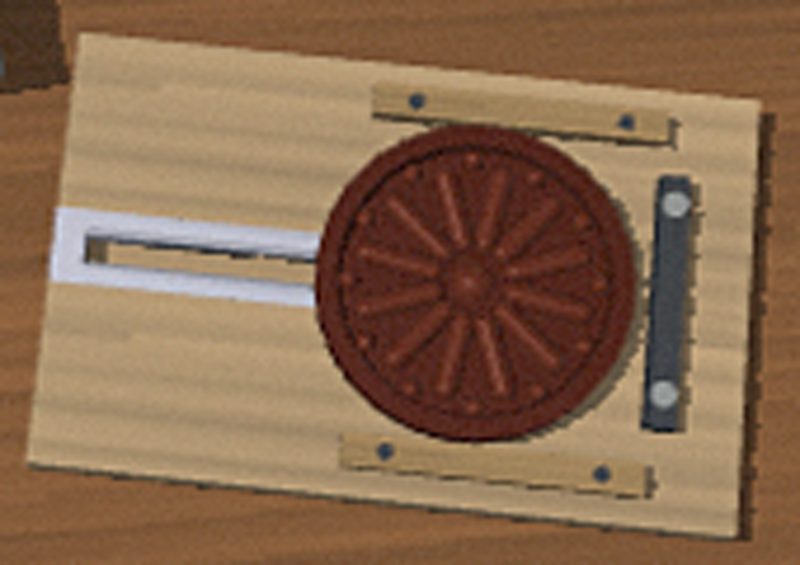

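View pics/cc.png

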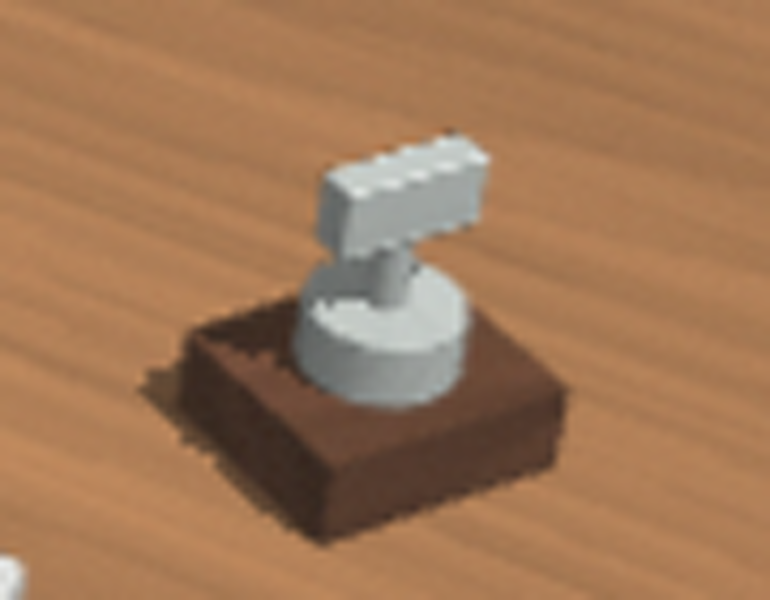

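The crops confirm the brown panel lies between the battens on the board. The stud stands in the dark rest with its bar along the rest's short direction in the image. Next I'll compute poses.

Run:
```python
from h import *
m=bot.camera_model("top")
print("cam",-R.from_rotvec(m["rvec"]).as_matrix().T@m["tvec"])
def fit(mod,obs):
    mod=np.array(mod,float);obs=np.array(obs)[:,:2]
    mc=mod.mean(0);oc=obs.mean(0);H=(mod-mc).T@(obs-oc)
    th=np.arctan2(H[0,1]-H[1,0],H[0,0]+H[1,1]);c,s=np.cos(th),np.sin(th)
    Rm=np.array([[c,-s],[s,c]]);t=oc-Rm@mc
    print("pos",t,"th",th,"res mm",1000*(obs-(mod@Rm.T+t)).round(4).tolist() if 0 else (1000*(obs-(mod@Rm.T+t))).round(1).tolist());return t,th
k=170/800
B=[(270+x*k,203+y*k) for x,y in [(80,33),(762,100),(738,538),(28,465)]]
W=[px2w("top",p,.024,m) for p in B]
t,th=fit([(-.165,.105),(.165,.105),(.165,-.105),(-.165,-.105)],W)
u=np.array([np.cos(th),np.sin(th)])
print("entry",t-.12*u,"end",t-.005*u)
pc=px2w("top",(270+476*k,203+283*k),.040,m)[:2]; n=np.array([-u[1],u[0]])
print("panel",pc,"in board",(pc-t)@u,(pc-t)@n)
Rr=[(170+x/10,265+y/10) for x,y in [(345,127),(590,250),(445,527),(195,405)]]
W=[px2w("top",p,.024,m) for p in Rr]
print(np.round(W,4).tolist())
fit([(-.035,.03),(.035,.03),(.035,-.03),(-.035,-.03)],W);fit([(-.03,.035),(.03,.035),(.03,-.035),(-.03,-.035)],W)
Hh=[(170+x/10,265+y/10) for x,y in [(345,195),(395,220),(305,390),(252,367)]]
W=[px2w("top",p,.082,m) for p in Hh];print(np.round(W,4).tolist())
fit([(-.02,.006),(-.02,-.006),(.02,-.006),(.02,.006)],W)
```

```text
cam [0.39544316 0.03716609 1.0501649 ]
pos [ 0.59494542 -0.05339918] th -1.7338737982798464 res mm [[0.5, 0.2], [0.2, -0.3], [-0.3, 0.2], [-0.4, -0.2]]
entry [0.6144281 0.0650087] end [ 0.5957572  -0.04846552]
panel [ 0.58787509 -0.08667411] in board 0.033981354016203884 -0.0015741611905022226
[[0.5806, 0.2819, 0.024], [0.5499, 0.2283, 0.024], [0.4913, 0.2609, 0.024], [0.5211, 0.3151, 0.024]]
pos [0.53573922 0.27157774] th -2.0803297117810624 res mm [[1.6, -5.6], [5.1, 1.9], [-1.2, 5.3], [-5.5, -1.6]]
pos [0.53573922 0.27157774] th -2.0800730956183773 res mm [[-0.3, 1.2], [-1.7, 0.0], [0.7, -1.5], [1.3, 0.3]]
[[0.5558, 0.2682, 0.082], [0.5499, 0.2579, 0.082], [0.5157, 0.2768, 0.082], [0.5211, 0.2877, 0.082]]
pos [0.53565225 0.27262817] th 2.632274197604138 res mm [[5.6, 10.6], [-6.1, -10.2], [-5.4, -10.9], [5.9, 10.5]]
```

```bash
cat >> h.py <<'E'
def go(target,psi,cmd=None):
    """target TCP pos, psi=angle of tool y (tool down); prints shift cm + turn rotvec in tool axes, from cmd pose or measured"""
    s=bot.read_state(); p=s["tool_pos"] if cmd is None else np.array(cmd[0]); Rc=R.from_rotvec(s["tcp_rot"]).as_matrix() if cmd is None else Rdown(cmd[1])
    d=Rc.T@(np.array(target)-p)*100
    r=R.from_matrix(Rc.T@Rdown(psi)).as_rotvec()
    print("shift cm",d.round(2),"turn",r.round(4))
def Rdown(psi):
    y=np.array([np.cos(psi),np.sin(psi),0]);z=np.array([0,0,-1.]);return np.column_stack([np.cross(y,z),y,z])
def st():
    s=bot.read_state();Rm=R.from_rotvec(s["tcp_rot"]).as_matrix()
    print("t",round(s["time"],2),"pos",s["tool_pos"].round(4),"psi",np.arctan2(Rm[1,1],Rm[0,1]).round(4),"z",Rm[:,2].round(4),"F",s["wrist_force"].round(2),"T",s["torque"].round(2),"w",round(s["width"],3),"q",s["q"].round(3))
E
python3 -c "
from h import *
st(); go((.5357,.2718,.352),1.061)"
```

```text
t 0.15 pos [0.2115 0.6407 0.4036] psi 1.252 z [-6.0e-04 -1.8e-03 -1.0e+00] F [-0.23 -0.01 -1.25] T [-0.01  0.03 -0.02] w 1.002 q [ 1.215  0.265  1.605 -0.     1.274 -0.037]
shift cm [-42.35 -24.86   5.2 ] turn [-1.90e-03  1.00e-04  1.91e-01]
```

```bash
python3 -m jog '[[[0,-42.35,-24.9,5.2,0,0,0.191],[0,-42.35,-24.9,5.2,0,0,0.191],[0,-42.35,-24.9,5.2,0,0,0.191],[0,-42.35,-24.9,5.2,0,0,0.191],[0,-42.35,-24.9,5.2,0,0,0.191],[0,-42.35,-24.9,5.2,0,0,0.191],[0,-42.35,-24.9,5.2,0,0,0.191],[0,-42.35,-24.9,5.2,0,0,0.191],[0,-42.35,-24.9,5.2,0,0,0.191],[0,-42.35,-24.9,5.2,0,0,0.191],[0,-42.35,-24.9,5.2,0,0,0.191],[0,-42.35,-24.9,5.2,0,0,0.191]]]' 100
python3 - <<'E'
from h import *
st(); m=bot.camera_model("wrist"); im=bot.read_camera("wrist"); cv2.imwrite("pics/w1.png",im[:,:,::-1])
print(w2px("wrist",[(.5357,.2718,.082)],m)); np.savez("w1.npz",**m)
E
```

```text
time: 1.65
tool_pos: [0.5349, 0.273, 0.3529]
tcp_rot: [0.789, 3.041, 0.0]
wrist_force: [-0.2, 0.2, 0.0]
width: 1.003
t 1.65 pos [0.5349 0.273  0.3529] psi 1.063 z [ 2.e-04  2.e-04 -1.e+00] F [-0.22  0.18  0.03] T [-0.   -0.02  0.  ] w 1.003 q [ 0.43   0.162  1.825  0.     1.155 -0.633]
[[320.60756661 241.31617379]]
```

View pics/w1.png

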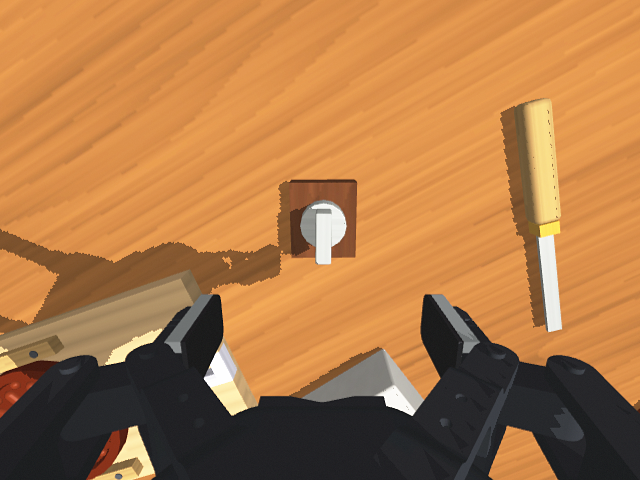

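Run:
```python
import cv2
im=cv2.imread("pics/w1.png");cv2.imwrite("pics/w1c.png",cv2.resize(im[170:275,255:395],(800,600),interpolation=cv2.INTER_CUBIC))
```

```text
(no output)
```

View pics/w1c.png

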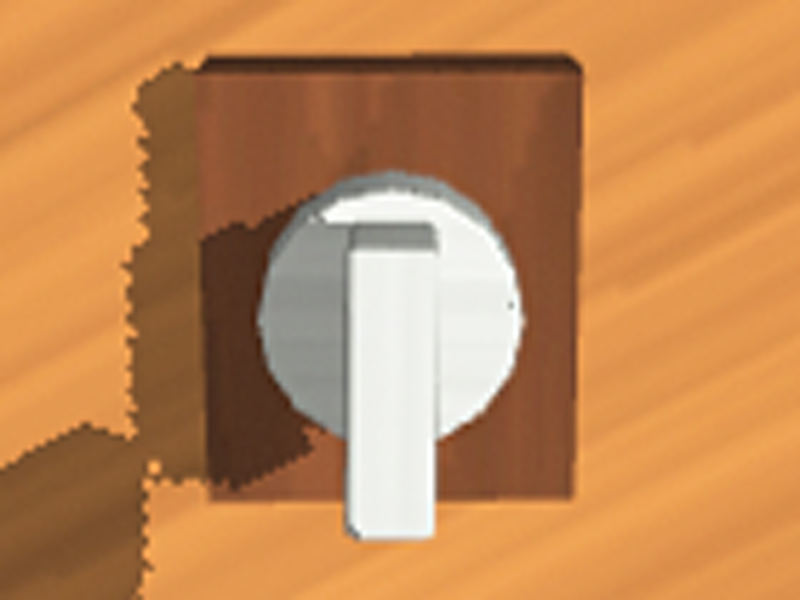

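Handle top at wrist px (315–331, 213–264); rest top edges in crop at (200–580, 70–497).

Run:
```python
from h import *
m=dict(np.load("w1.npz")); f=140/800
def W(pts,z): return np.array([px2w("wrist",(255+x*f,170+y*f),z,m)[:2] for x,y in pts])
h=W([(349,248),(437,248),(435,540),(347,540)],.082)
print(h.mean(0)); d=(h[2]+h[3]-h[0]-h[1])/2; print(np.linalg.norm(d),np.arctan2(d[1],d[0])); e=h[1]-h[0];print(np.linalg.norm(e))
r=W([(200,70),(580,70),(575,497),(207,497)],.024); print(r.mean(0)); d=(r[2]+r[3]-r[0]-r[1])/2;print(np.linalg.norm(d),np.arctan2(d[1],d[0]))
c=h.mean(0)
st();go((c[0],c[1],.227),1.063)
go((*c,.227),1.063,cmd=((.5357,.2718,.352),1.061))
```

```text
[0.53555951 0.27441984]
0.039644916088531025 -0.5120809083482747
0.01118704074607621
[0.53543682 0.27462752]
0.06963382928597076 -0.5034591523460825
t 1.7 pos [0.535  0.2729 0.3529] psi 1.0629 z [ 3.e-04  2.e-04 -1.e+00] F [-0.56 -0.04 -0.12] T [-0.07 -0.01  0.  ] w 1.0 q [ 0.43   0.162  1.824  0.     1.155 -0.633]
shift cm [ 0.03  0.16 12.59] turn [ 0.0003  0.0001 -0.0001]
shift cm [ 0.14  0.22 12.5 ] turn [ 0.     0.    -0.002]
```

```bash
python3 -m jog '[[[0,0.03,0.15,5,0,0,0],[0,0.03,0.15,9,0,0,0],[0,0.03,0.15,11.5,0,0,0],[0,0.03,0.15,12.5,0,0,0],[0,0.03,0.15,12.5,0,0,0],[0,0.03,0.15,12.5,0,0,0]]]' 80
python3 - <<'E'
from h import *
st(); m=bot.camera_model("wrist"); im=bot.read_camera("wrist"); cv2.imwrite("pics/w2.png",im[:,:,::-1])
E
```

```text
time: 2.45
tool_pos: [0.5368, 0.2738, 0.2293]
tcp_rot: [0.791, 3.038, 0.003]
wrist_force: [-0.1, 0.3, 0.4]
width: 0.998
t 2.45 pos [0.5368 0.2738 0.2293] psi 1.0613 z [ 0.0025  0.0011 -1.    ] F [-0.14  0.34  0.42] T [ 0.01  0.   -0.01] w 0.998 q [ 0.43   0.293  1.916 -0.     0.93  -0.631]
```

View pics/w2.png

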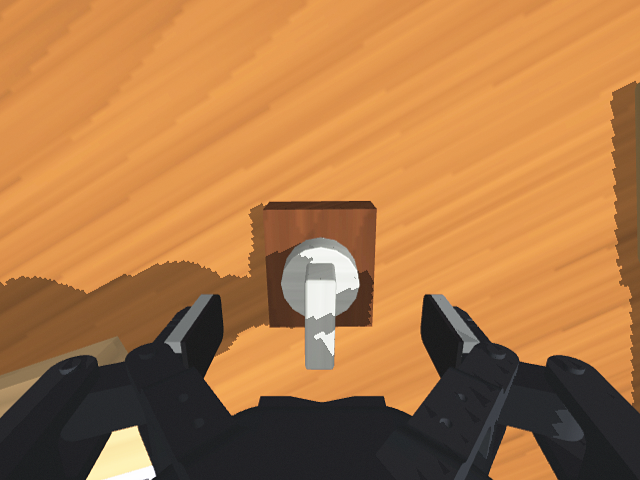

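Run:
```python
from h import *
s=bot.read_state();Rm=R.from_rotvec(s["tcp_rot"]).as_matrix();m=bot.camera_model("wrist")
for dz in (.145,.155): 
  print(w2px("wrist",[s["tool_pos"]+Rm@np.array([x,0,dz]) for x in (-.02,0,.02)],m).round(1).tolist())
c=px2w("wrist",(320,325),.082,m); print(c, Rm.T@(c-s["tool_pos"]))
```

```text
[[321.6, 378.0], [321.6, 334.4], [321.6, 286.8]]
[[321.6, 362.1], [321.6, 320.9], [321.6, 276.1]]
[0.53477915 0.2746444  0.082     ] [ 0.00259615 -0.00063017  0.147457  ]
```

```bash
python3 -m jog '[[[0,0.25,-0.05,0.15,0,0,0],[0.5,0.25,-0.05,0.15,0,0,0],[1,0.25,-0.05,0.15,0,0,0],[1,0.25,-0.05,0.15,0,0,0],[1,0.25,-0.05,0.15,0,0,0],[1,0.25,-0.05,0.15,0,0,0],[1,0.25,-0.05,0.15,0,0,0],[1,0.25,-0.05,0.15,0,0,0]]]' 80
python3 - <<'E'
from h import *
st(); m=bot.camera_model("wrist"); im=bot.read_camera("wrist"); cv2.imwrite("pics/w3.png",im[:,:,::-1])
E
```

```text
time: 3.5
tool_pos: [0.5338, 0.2741, 0.2262]
tcp_rot: [0.792, 3.04, 0.0]
wrist_force: [0.6, 0.2, 0.6]
width: 0.123
t 3.5 pos [0.5338 0.2741 0.2262] psi 1.061 z [ 1.e-04  0.e+00 -1.e+00] F [0.63 0.24 0.57] T [ 0.02 -0.06  0.06] w 0.123 q [ 0.433  0.293  1.923 -0.     0.926 -0.628]
```

View pics/w3.png

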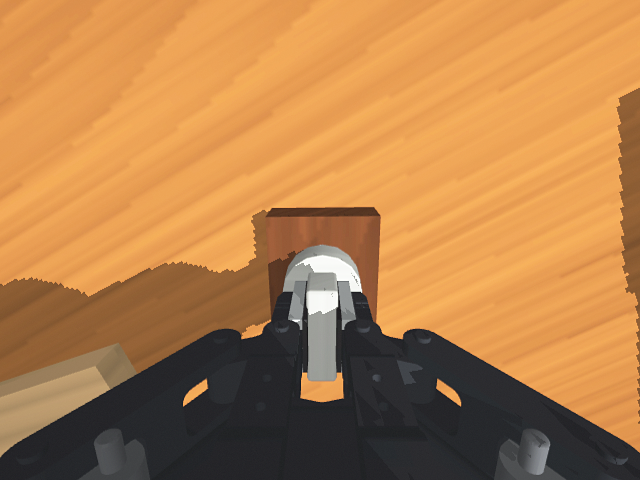

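```bash
python3 -m jog '[[[1,0,0,-1.5,0,0,0],[1,0,0,-4,0,0,0],[1,0,0,-8,0,0,0],[1,0,0,-8,0,0,0],[1,0,0,-8,0,0,0]]]'
python3 - <<'E'
from h import *
st(); go((.6144,.065,.306),-.163)
E
```

```text
time: 4.18
tool_pos: [0.5332, 0.2738, 0.3057]
tcp_rot: [-0.792, -3.039, 0.001]
wrist_force: [0.1, 0.6, -3.2]
width: 0.125
t 4.17 pos [0.5332 0.2738 0.3057] psi 1.0609 z [-9.e-04 -5.e-04 -1.e+00] F [ 0.14  0.64 -3.17] T [-0.01  0.01  0.03] w 0.125 q [ 0.433  0.203  1.869 -0.     1.071 -0.628]
shift cm [-17.27 -14.26  -0.03] turn [-1.1000e-03  0.0000e+00  1.2239e+00]
```

```bash
python3 -m jog '[[[1,-17.27,-14.26,0,0,0,1.224],[1,-17.27,-14.26,0,0,0,1.224],[1,-17.27,-14.26,0,0,0,1.224],[1,-17.27,-14.26,0,0,0,1.224],[1,-17.27,-14.26,0,0,0,1.224],[1,-17.27,-14.26,0,0,0,1.224],[1,-17.27,-14.26,0,0,0,1.224],[1,-17.27,-14.26,0,0,0,1.224],[1,-17.27,-14.26,0,0,0,1.224],[1,-17.27,-14.26,0,0,0,1.224],[1,-17.27,-14.26,0,0,0,1.224]]]'
python3 - <<'E'
from h import *
st(); m=bot.camera_model("wrist"); im=bot.read_camera("wrist"); cv2.imwrite("pics/w4.png",im[:,:,::-1]); np.savez("w4.npz",**m)
im=bot.read_camera("top"); cv2.imwrite("pics/top4.png",im[:,:,::-1])
t=np.array([.59495,-.0534]);u=np.array([np.cos(-1.73387),np.sin(-1.73387)])
print(w2px("wrist",[(*(t+u*x),.024) for x in (-.165,-.15,-.12,-.06)],m).round(1).tolist())
E
```

```text
time: 5.55
tool_pos: [0.6148, 0.0654, 0.3061]
tcp_rot: [-2.394, -2.034, 0.0]
wrist_force: [-0.3, 0.1, -2.5]
width: 0.126
t 5.55 pos [0.6148 0.0654 0.3061] psi -0.1624 z [-1.e-04  0.e+00 -1.e+00] F [-0.3   0.09 -2.45] T [-0.01 -0.03 -0.01] w 0.126 q [0.066 0.236 1.828 0.    1.078 0.228]
[[322.2, 176.7], [322.1, 196.9], [322.1, 235.3], [322.0, 305.2]]
```

View pics/w4.png

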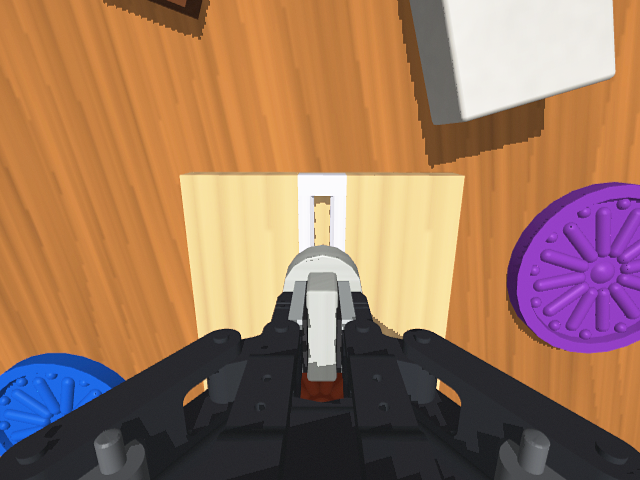

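View pics/top4.png

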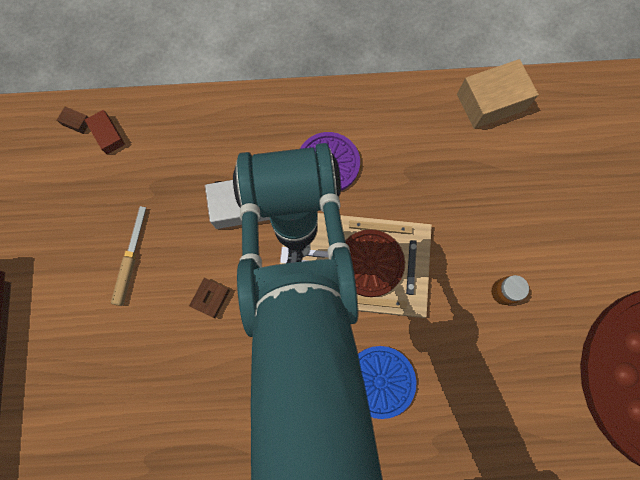

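Run:
```python
import cv2
im=cv2.imread("pics/w4.png");cv2.imwrite("pics/w4c.png",cv2.resize(im[165:390,250:400],(400,600),interpolation=cv2.INTER_CUBIC))
import numpy as np
g=cv2.cvtColor(im,cv2.COLOR_BGR2GRAY).astype(int)
for r in (180,186,205,215,225,235,240,):
    print(r,g[r,290:356:1].tolist())
for r in (300,330,360): print(r,g[r,300:346].tolist())
```

```text
180 [228, 228, 227, 227, 226, 226, 225, 234, 252, 252, 252, 252, 252, 252, 252, 252, 252, 252, 252, 252, 252, 252, 252, 252, 252, 252, 252, 252, 252, 252, 252, 252, 252, 252, 252, 252, 252, 252, 252, 252, 252, 252, 252, 252, 252, 252, 252, 252, 252, 252, 252, 252, 252, 252, 252, 252, 246, 228, 226, 226, 225, 225, 224, 224, 221, 221]
186 [227, 227, 228, 228, 226, 226, 225, 231, 252, 252, 252, 252, 252, 252, 251, 252, 251, 252, 251, 251, 251, 252, 252, 251, 252, 251, 252, 252, 252, 252, 252, 252, 252, 252, 251, 252, 252, 251, 252, 251, 252, 251, 251, 252, 252, 251, 251, 252, 252, 252, 252, 252, 252, 252, 251, 252, 239, 228, 225, 226, 225, 225, 224, 224, 222, 221]
205 [228, 228, 228, 227, 226, 226, 226, 222, 248, 250, 249, 250, 251, 252, 251, 251, 251, 249, 249, 247, 226, 228, 227, 234, 137, 120, 228, 227, 226, 226, 223, 221, 221, 220, 219, 220, 224, 226, 228, 228, 227, 233, 231, 229, 247, 250, 249, 250, 251, 252, 251, 251, 251, 250, 248, 250, 230, 227, 226, 225, 224, 224, 224, 222, 220, 218]
215 [228, 229, 228, 228, 227, 227, 225, 224, 242, 250, 249, 250, 251, 251, 251, 250, 251, 249, 
[... 1208 characters left out ...]
, 224, 222, 222, 219, 219, 217, 215]
300 [151, 151, 152, 158, 73, 24, 141, 198, 210, 221, 223, 223, 223, 223, 224, 223, 223, 224, 224, 225, 224, 226, 225, 224, 224, 222, 220, 220, 220, 220, 221, 221, 221, 224, 221, 210, 199, 153, 46, 48, 153, 153, 150, 151, 151, 151]
330 [22, 25, 30, 31, 63, 63, 52, 6, 210, 222, 224, 223, 223, 222, 223, 222, 223, 223, 223, 224, 224, 225, 224, 222, 222, 222, 220, 219, 219, 220, 221, 221, 221, 224, 219, 212, 59, 47, 63, 63, 62, 53, 34, 22, 30, 40]
360 [28, 24, 25, 30, 61, 60, 60, 22, 155, 215, 225, 221, 222, 223, 224, 225, 224, 223, 222, 222, 222, 223, 222, 221, 221, 219, 218, 216, 219, 219, 219, 220, 220, 221, 213, 159, 46, 56, 60, 61, 61, 37, 24, 27, 30, 30]
```

View pics/w4c.png

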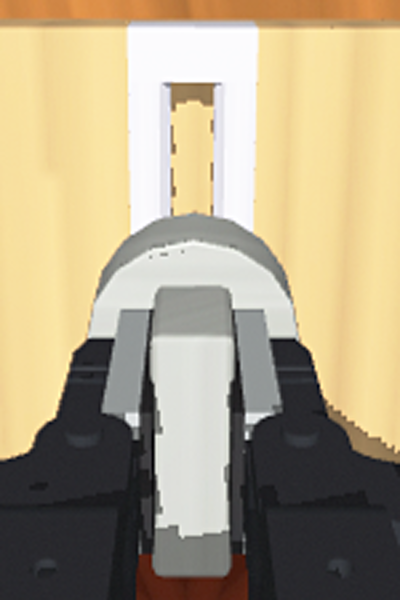

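Handle centre column 321.7 and slot centre column 321.7, parallel, so they're aligned. Lowering in.

```bash
python3 -m jog '[[[1,0,0,3,0,0,0],[1,0,0,5,0,0,0],[1,0,0,6,0,0,0],[1,0,0,6.5,0,0,0],[1,0,0,7,0,0,0],[1,0,0,7.3,0,0,0],[1,0,0,7.5,0,0,0],[1,0,0,7.7,0,0,0],[1,0,0,7.7,0,0,0]]]'
python3 -c "
from h import *
st()"
```

```text
time: 6.78
tool_pos: [0.6148, 0.0653, 0.2291]
tcp_rot: [-2.395, -2.033, 0.0]
wrist_force: [0.5, -0.1, -3.3]
width: 0.126
t 6.78 pos [0.6148 0.0653 0.2291] psi -0.163 z [-1.e-04 -0.e+00 -1.e+00] F [ 0.51 -0.07 -3.32] T [ 0.01  0.04 -0.02] w 0.126 q [ 0.065  0.32   1.88  -0.     0.942  0.228]
```

```bash
python3 -m jog '[[[1,0,0,0.1,0,0,0],[1,0,0,0.2,0,0,0],[1,0,0,0.25,0,0,0],[1,0,0,0.25,0,0,0]]]'
python3 - <<'E'
from h import *
st(); m=bot.camera_model("wrist"); im=bot.read_camera("wrist"); cv2.imwrite("pics/w5.png",im[:,:,::-1])
im=bot.read_camera("scene"); cv2.imwrite("pics/s5.png",cv2.resize(im[180:320,200:400,::-1],(800,560)))
E
```

```text
time: 7.28
tool_pos: [0.6149, 0.0653, 0.2266]
tcp_rot: [-2.395, -2.033, 0.0]
wrist_force: [0.1, 0.3, -2.4]
width: 0.129
t 7.28 pos [0.6149 0.0653 0.2266] psi -0.163 z [-1.e-04 -0.e+00 -1.e+00] F [ 0.09  0.29 -2.42] T [-0.01  0.04 -0.03] w 0.129 q [ 0.066  0.323  1.882 -0.     0.937  0.229]
```

View pics/w5.png

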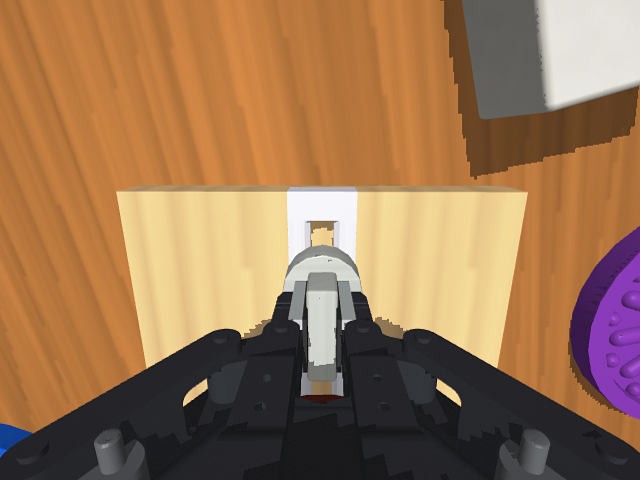

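View pics/s5.png

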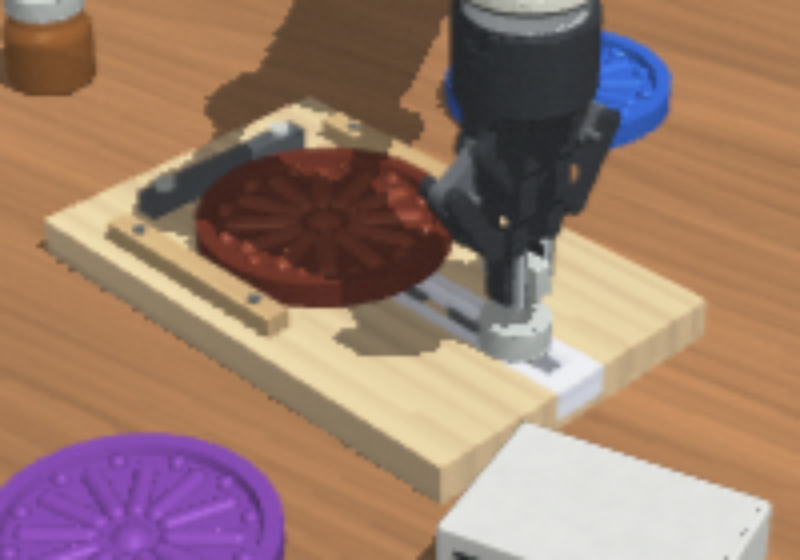

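```bash
python3 -m jog '[[[1,0,0,0.05,0,0,0],[1,0,0,0.05,0,0,0]]]';python3 -m jog '[[[1,0,0,0.05,0,0,0],[1,0,0,0.05,0,0,0]]]'
python3 -c "
from h import *
st()"
```

```text
time: 7.62
tool_pos: [0.6149, 0.0653, 0.2263]
tcp_rot: [2.395, 2.033, 0.0]
wrist_force: [0.5, -0.3, -2.6]
width: 0.122
time: 7.88
tool_pos: [0.615, 0.0653, 0.2262]
tcp_rot: [2.395, 2.033, 0.0]
wrist_force: [-1.8, -0.2, 1.2]
width: 0.128
t 7.88 pos [0.615  0.0653 0.2262] psi -0.163 z [ 4.e-04  0.e+00 -1.e+00] F [-1.83 -0.21  1.21] T [ 0.    0.34 -0.03] w 0.128 q [0.066 0.323 1.882 0.    0.936 0.229]
```

```bash
python3 -m jog '[[[1,0,0,-0.03,0,0,0],[1,-0.5,0,-0.03,0,0,0],[1,-1.3,0,-0.03,0,0,0],[1,-2.1,0,-0.03,0,0,0],[1,-2.9,0,-0.03,0,0,0],[1,-3.7,0,-0.03,0,0,0],[1,-4.4,0,-0.03,0,0,0],[1,-5,0,-0.03,0,0,0],[1,-5,0,-0.03,0,0,0]]]'
cat >> h.py <<'E'
U=np.array([np.cos(-1.73387),np.sin(-1.73387)]);N=np.array([-U[1],U[0]]);T0=np.array([.59495,-.0534])
def sb():
    s=bot.read_state();p=s["tool_pos"][:2]-T0;f=s["wrist_force"][:2]
    Rm=R.from_rotvec(s["tcp_rot"]).as_matrix()
    print("t",round(s["time"],2),"board x,y mm",(1000*p@U).round(2),(1000*p@N).round(2),"z",s["tool_pos"][2].round(4),"push",-(f@U).round(2),"lat",(f@N).round(2),"Fz",s["wrist_force"][2].round(2),"psi",np.arctan2(Rm[1,1],Rm[0,1]).round(4),"tilt",Rm[:2,2].round(4),"T",s["torque"].round(2),"w",round(s["width"],3))
E
python3 - <<'E'
from h import *
sb()
E
```

```text
time: 9.0
tool_pos: [0.6068, 0.0152, 0.2262]
tcp_rot: [2.394, 2.033, -0.001]
wrist_force: [-0.1, -0.2, 2.8]
width: 0.126
t 9.0 board x,y mm -69.62 0.51 z 0.2262 push -0.23 lat -0.02 Fz 2.84 psi -0.1631 tilt [ 0.0001 -0.0009] T [-0.    0.05  0.02] w 0.126
```

```bash
python3 -m jog '[[[1,-0.3,0,-0.02,0,0,0],[1,-0.6,0,-0.02,0,0,0],[1,-0.8,0,-0.02,0,0,0],[1,-1,0,-0.02,0,0,0],[1,-1,0,-0.02,0,0,0]]]'; python3 -c "
from h import *
sb()"; python3 -m jog '[[[1,-0.1,0,0,0,0,0],[1,-0.2,0,0,0,0,0],[1,-0.2,0,0,0,0,0]]]' ; python3 -c "
from h import *
sb()"
```

```text
time: 9.62
tool_pos: [0.6052, 0.0064, 0.2262]
tcp_rot: [-2.395, -2.033, -0.001]
wrist_force: [0.8, 4.6, 2.0]
width: 0.127
t 9.62 board x,y mm -60.71 0.41 z 0.2262 push 4.71 lat 0.08 Fz 1.96 psi -0.1631 tilt [0.0003 0.0007] T [ 0.86 -0.1   0.01] w 0.127
time: 10.0
tool_pos: [0.6049, 0.0045, 0.2262]
tcp_rot: [-2.395, -2.033, -0.001]
wrist_force: [0.7, 4.7, 2.1]
width: 0.128
t 10.0 board x,y mm -58.77 0.39 z 0.2262 push 4.77 lat -0.12 Fz 2.15 psi -0.1631 tilt [0.0002 0.0008] T [ 0.93 -0.13 -0.13] w 0.128
```

```bash
for i in 1; do python3 -m jog '[[[1,-0.1,0,0,0,0,0],[1,-0.2,0,0,0,0,0],[1,-0.2,0,0,0,0,0]]]' >/dev/null; python3 -c "
from h import *
sb()"; done; python3 -m jog '[[[1,-0.1,0,0,0,0,0],[1,-0.2,0,0,0,0,0],[1,-0.2,0,0,0,0,0]]]' >/dev/null; python3 -c "
from h import *
sb()"
```

```text
t 10.38 board x,y mm -56.79 0.4 z 0.2262 push 4.83 lat 1.16 Fz 2.23 psi -0.163 tilt [0.0002 0.0007] T [ 0.99 -0.18  0.  ] w 0.127
t 10.75 board x,y mm -54.78 0.43 z 0.2262 push 5.32 lat -0.1 Fz 2.04 psi -0.1631 tilt [0.0003 0.0008] T [ 0.96 -0.11 -0.02] w 0.125
```

```bash
python3 -m jog '[[[1,-0.05,0,0,0,0,0],[1,-0.1,0,0,0,0,0],[1,-0.1,0,0,0,0,0]]]' >/dev/null; python3 -c "
from h import *
sb()"
```

```text
t 11.12 board x,y mm -54.31 0.39 z 0.2262 push 7.59 lat -0.54 Fz 1.18 psi -0.1633 tilt [0.0005 0.0019] T [ 1.44 -0.26  0.01] w 0.126
```

```bash
python3 -m jog '[[[1,-0.05,0,0,0,0,0],[1,-0.1,0,0,0,0,0],[1,-0.1,0,0,0,0,0]]]' >/dev/null; python3 -c "
from h import *
sb()"
```

```text
t 11.5 board x,y mm -53.93 0.4 z 0.2263 push 10.15 lat -0.12 Fz 1.93 psi -0.1636 tilt [0.0009 0.0031] T [ 1.92 -0.25  0.  ] w 0.128
```

Force rose to 10 N with motion stopping near board x ≈ −54, so the panel is home. Trying the turn.

```bash
python3 -m jog '[[[1,0,0,0,0,0,0.1],[1,0,0,0,0,0,0.2],[1,0,0,0,0,0,0.3],[1,0,0,0,0,0,0.3]]]' >/dev/null; python3 -c "
from h import *
sb()"
```

```text
t 12.0 board x,y mm -53.86 1.09 z 0.2264 push 9.61 lat 2.85 Fz -0.84 psi -0.464 tilt [0.0032 0.0026] T [ 1.76 -0.79  0.05] w 0.125
```

```bash
python3 -m jog '[[[1,0,0,0,0,0,0.15],[1,0,0,0,0,0,0.3],[1,0,0,0,0,0,0.45],[1,0,0,0,0,0,0.6],[1,0,0,0,0,0,0.6]]]' >/dev/null; python3 -c "
from h import *
sb()"
```

```text
t 12.62 board x,y mm -53.52 1.52 z 0.2265 push 8.86 lat 4.78 Fz -1.59 psi -1.0643 tilt [0.0045 0.0017] T [ 1.44 -1.05  0.1 ] w 0.126
```

```bash
python3 -m jog '[[[1,0.08,0.06,0,0,0,0.15],[1,0.08,0.06,0,0,0,0.3],[1,0.08,0.06,0,0,0,0.45],[1,0.08,0.06,0,0,0,0.6],[1,0.08,0.06,0,0,0,0.6]]]' >/dev/null; python3 -c "
from h import *
sb()"
```

```text
t 13.25 board x,y mm -52.91 2.26 z 0.2263 push 5.7 lat 3.01 Fz -1.92 psi -1.6639 tilt [0.0032 0.0005] T [ 1.   -0.82  0.06] w 0.126
```

```bash
python3 -m jog '[[[1,0,0,0,0,0,0.05],[1,0,0,0,0,0,0.09],[1,0,0,0,0,0,0.09]]]' >/dev/null; python3 -c "
from h import *
sb()"
```

```text
t 13.62 board x,y mm -52.8 2.32 z 0.2263 push 5.0 lat 3.18 Fz -2.23 psi -1.7531 tilt [0.0033 0.0002] T [ 0.84 -0.86  0.05] w 0.126
```

```bash
python3 -m jog '[[[1,0,0,0,0,0,0.03],[1,0,0,0,0,0,0.05],[1,0,0,0,0,0,0.05]]]' >/dev/null; python3 -c "
from h import *
sb()
m=bot.camera_model('wrist'); im=bot.read_camera('wrist'); cv2.imwrite('pics/w6.png',im[:,:,::-1])
im=bot.read_camera('scene'); cv2.imwrite('pics/s6.png',cv2.resize(im[180:320,200:400,::-1],(800,560)))"
```

```text
t 14.0 board x,y mm -52.75 2.28 z 0.2263 push 4.87 lat 4.24 Fz -1.12 psi -1.8029 tilt [0.0032 0.0002] T [ 0.86 -0.86 -0.01] w 0.123
```

View pics/w6.png

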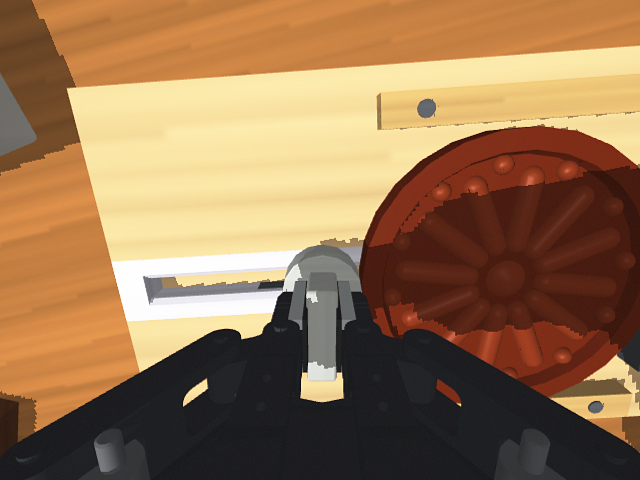

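View pics/s6.png

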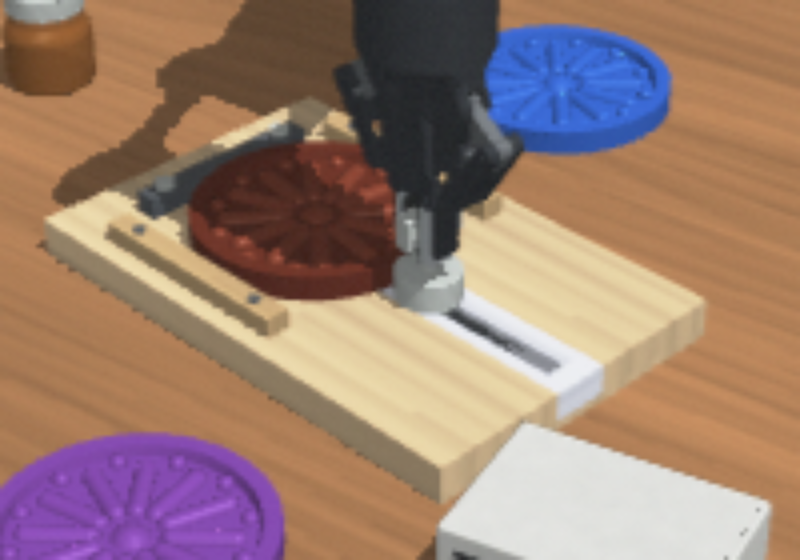

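```bash
python3 -m jog '[[[1,0,0,0,0,0,0.03],[1,0,0,0,0,0,0.06],[1,0,0,0,0,0,0.06]]]' >/dev/null; python3 -c "
from h import *
sb()"
```

```text
t 14.47 board x,y mm -52.66 2.22 z 0.2262 push 4.21 lat 3.8 Fz -2.19 psi -1.8629 tilt [0.0029 0.    ] T [ 0.78 -0.77  0.04] w 0.128
```

```bash
python3 -c "
from h import *
im=bot.read_camera('wrist')[:,:,::-1]; cv2.imwrite('pics/w7.png',cv2.resize(im[220:400,210:450],(800,600),interpolation=cv2.INTER_CUBIC))
sb()"
```

```text
t 14.53 board x,y mm -52.67 2.21 z 0.2263 push 3.74 lat 3.36 Fz -2.4 psi -1.8628 tilt [0.003  0.0001] T [ 0.76 -0.85  0.03] w 0.127
```

View pics/w7.png

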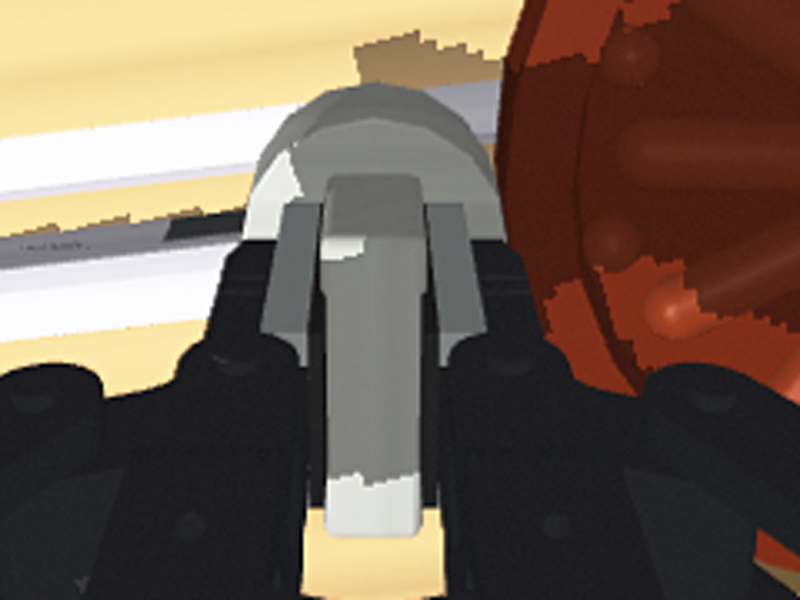

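```bash
python3 -m jog '[[[1,0.06,0.07,0,0,0,-0.04],[1,0.12,0.14,0,0,0,-0.08],[1,0.12,0.14,0,0,0,-0.08]]]' >/dev/null; python3 -c "
from h import *
sb()"; python3 -m jog '[[[1,0,0,-0.05,0,0,0],[1,0,0,-0.15,0,0,0],[1,0,0,-0.15,0,0,0]]]' >/dev/null; python3 -c "
from h import *
sb()"
```

```text
t 14.9 board x,y mm -52.2 1.89 z 0.2262 push 9.35 lat -2.8 Fz 3.6 psi -1.7834 tilt [-0.0011  0.003 ] T [ 1.73  0.03 -0.03] w 0.127
t 15.28 board x,y mm -52.16 1.7 z 0.2264 push 9.78 lat 0.42 Fz -4.14 psi -1.7834 tilt [-0.0011  0.0028] T [ 1.78 -0.55  0.03] w 0.129
```

```bash
python3 -m jog '[[[1,0,0,-0.1,0,0,0],[1,0,0,-0.2,0,0,0],[1,0,0,-0.2,0,0,0]]]' >/dev/null; python3 -c "
from h import *
sb()"
```

```text
t 15.65 board x,y mm -52.12 1.63 z 0.228 push 9.25 lat 0.83 Fz -6.25 psi -1.7835 tilt [-0.0015  0.0028] T [ 1.73 -0.68  0.01] w 0.127
```

```bash
python3 -m jog '[[[1,0,0,-0.05,0,0,0],[1,0,0,-0.1,0,0,0],[1,0,0,-0.1,0,0,0]]]' >/dev/null; python3 -c "
from h import *
sb()"
```

```text
t 16.02 board x,y mm -52.12 1.54 z 0.2282 push 8.9 lat 2.76 Fz -10.28 psi -1.7834 tilt [-0.0016  0.0028] T [ 1.78 -0.93  0.02] w 0.12
```

Locked: after about 1.8 mm of play, lifting meets resistance. Seating the collar again, keeping the push.

```bash
python3 -m jog '[[[1,0,0,0.15,0,0,0],[1,0,0,0.3,0,0,0],[1,0,0,0.4,0,0,0],[1,0,0,0.4,0,0,0]]]' >/dev/null; python3 -c "
from h import *
sb()"
```

```text
t 16.52 board x,y mm -52.25 1.82 z 0.2262 push 9.82 lat -0.39 Fz 0.61 psi -1.7835 tilt [-0.0012  0.0028] T [ 1.76 -0.07 -0.05] w 0.123
```

```bash
python3 -m jog '[[[1,0,-0.1,0,0,0,0],[1,0,-0.2,0,0,0,0],[1,0,-0.2,0,0,0,0]]]' >/dev/null; python3 -c "
from h import *
sb()"
```

```text
t 16.9 board x,y mm -52.93 1.89 z 0.2262 push 4.24 lat -1.84 Fz 0.74 psi -1.7829 tilt [-0.002   0.0002] T [ 0.83  0.27 -0.09] w 0.127
```

```bash
python3 -m jog '[[[0.7,0,0,0,0,0,0],[0.7,0,0,0,0,0,0],[0.6,0,0,0,0,0,0],[0.5,0,0,0,0,0,0],[0.5,0,0,0,0,0,0]]]' ; python3 -c "
from h import *
sb()
im=bot.read_camera('wrist')[:,:,::-1]; cv2.imwrite('pics/w8.png',im)"
```

```text
time: 17.52
tool_pos: [0.606, -0.0018, 0.2267]
tcp_rot: [3.124, -0.333, 0.0]
wrist_force: [0.4, 0.5, -0.1]
width: 0.501
t 17.52 board x,y mm -52.73 2.56 z 0.2267 push 0.54 lat 0.34 Fz -0.12 psi -1.7831 tilt [ 0.0001 -0.0001] T [-0.   -0.   -0.07] w 0.501
```

View pics/w8.png

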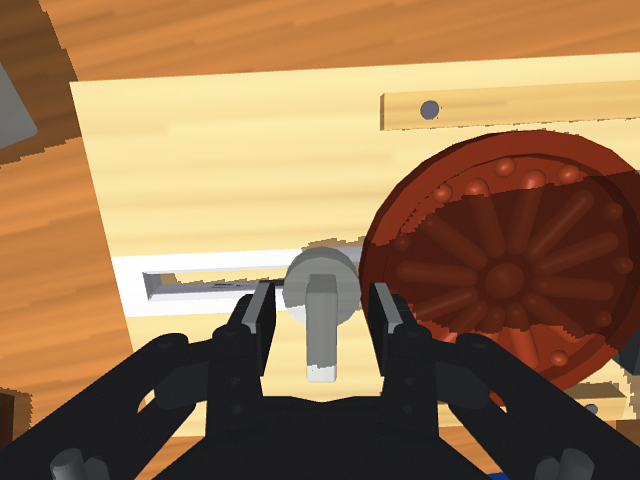

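Released: the stud stands upright with its collar against the panel rim (px ~362,285). Retreating straight up.

```bash
python3 -m jog '[[[0.5,0,0,-2,0,0,0],[0.5,0,0,-6,0,0,0],[0.5,0,0,-12,0,0,0],[0.5,0,0,-16,0,0,0],[0.5,0,0,-16,0,0,0],[0.5,-20,0,-16,0,0,0],[0.5,-20,0,-16,0,0,0],[0.5,-20,0,-16,0,0,0],[0.5,-20,0,-16,0,0,0],[0.5,-20,0,-16,0,0,0]]]' ; python3 -c "
from h import *
sb()
im=bot.read_camera('wrist')[:,:,::-1]; cv2.imwrite('pics/w9.png',im)
im=bot.read_camera('top')[:,:,::-1]; cv2.imwrite('pics/t9.png',cv2.resize(im[203:323,270:440],(800,565),interpolation=cv2.INTER_CUBIC))
im=bot.read_camera('scene')[:,:,::-1]; cv2.imwrite('pics/s9.png',cv2.resize(im[180:320,200:400],(800,560),interpolation=cv2.INTER_CUBIC))"
```

```text
time: 18.82
tool_pos: [0.41, 0.0406, 0.387]
tcp_rot: [-3.124, 0.332, -0.002]
wrist_force: [0.6, 0.7, -0.1]
width: 0.5
t 18.82 board x,y mm -62.72 -197.76 z 0.387 push 0.76 lat 0.5 Fz -0.13 psi -1.7823 tilt [ 0.0015 -0.0001] T [ 0.01 -0.    0.01] w 0.5
```

View pics/t9.png

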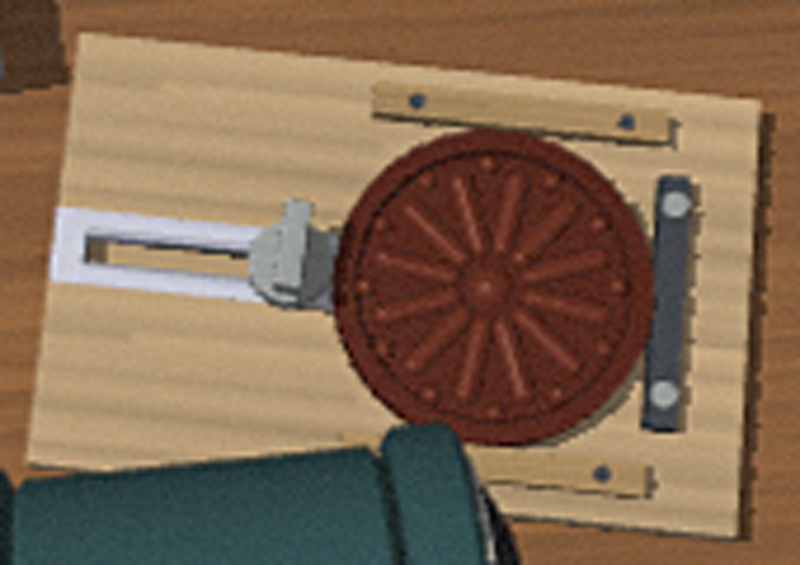

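View pics/s9.png

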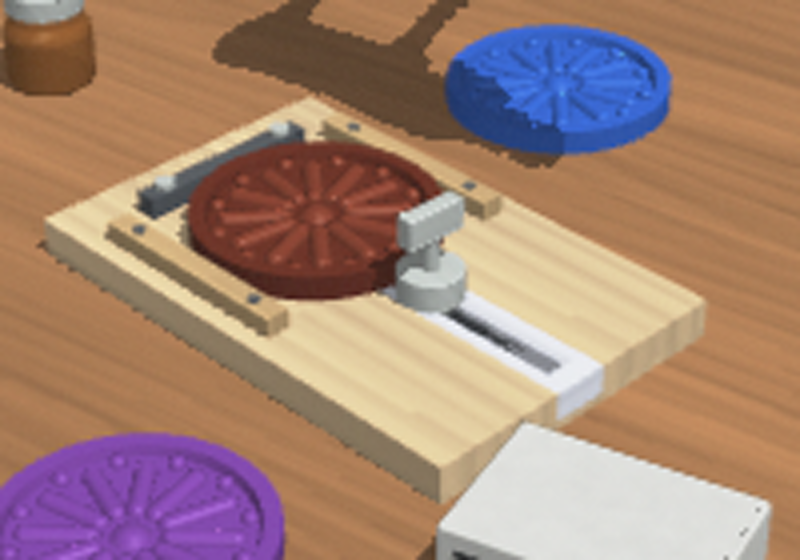

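View pics/w9.png

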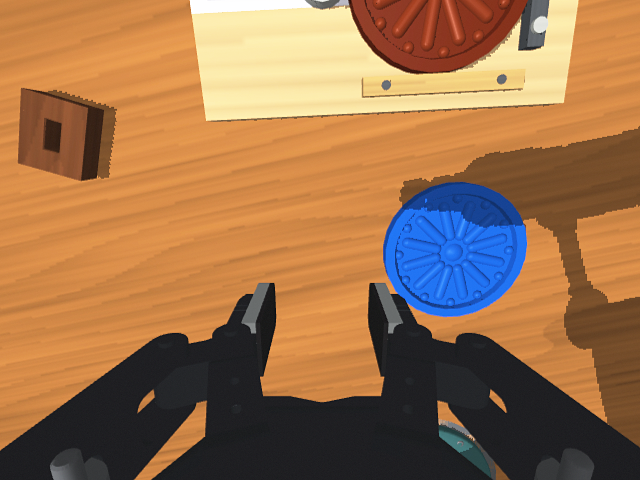

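The stud stands upright with its handle across the slot. The panel touches both the collar (crop ~335,285) and the end stop (crop ~655,285), and nothing else has moved. Handing in.

```bash
python3 -c "
from h import *
print(bot.finish_job())"
```

```text
the job is handed in; nothing more can be done
None
```

I carried out the task and handed it in at about 19 s. The stud is locked upright in the slot with the panel held against the end stop, and the gripper was clear of everything. The hand-in gives no verdict, so this rests on my own checks.

- **Push:** The panel slid at about 5 N, more than the roughly 2 N you gave. That included the collar rubbing on the board. At the stop the force rose to about 10 N and the stud stopped, about 49 mm before slot_end. The highest push I read was about 10 N, but I only read it after each move.
- **Lock:** The head turned freely about 97° clockwise. I never felt the quarter-turn stop, so I set it back to about 93°. In a lift test it rose about 1.8 mm, then held against about 8 N, so the head is under the slot. I seated it again with light contact and reduced the push to about 4 N before opening the gripper.
- **Last pictures:** The stud is upright with its handle across the slot. The panel appears to touch both the collar and the end stop. The rest, the control box and the blue and purple discs were where they started. I did not check the chisel or tin individually, but the arm never went near them.

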